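# Release the sanding block from its ratchet clamp

## Task

Free the sanding block: on the ratchet clamp that holds it, throw the pawl lever right over towards the bar's wooden knob so that the pawl lifts clear of the teeth, and only then draw the toothed bar back by its knob as far as it goes. Leave the pawl thrown over and the sanding block lying where it is, and leave the other clamp, which holds a pale wood offcut, shut as it is.

Things in the scene. Friction and masses are not known exactly. Their poses are not given: they have to be found in the camera images.
- clamp: The clamp that holds the sanding block, bolted to the bench: dark steel base plate 270 x 60 mm. Along its line, in its +x order: bar's wooden knob, pawl lever, 60 mm wide jaw, sanding block, fence. Origin on the bench under the bar's line, 85 mm on the jaw side of the pawl hinge; z up. The bar draws back to its -x. From hinge to block nothing but lever and ball stands over 50 mm high.
- pawl_ball (a point): Centre of the black ball, 18 mm across, on the upright pawl lever (steel strip 6 x 12 mm), 94 mm above the bench at the start. The lever's level hinge, square to the bar, is 40 mm above the bench, 54 mm below the ball and 10 mm nearer the knob. Pushed towards the knob anywhere over 60 mm above the bench, it tips that way with under 1.5 N; the nose, on the jaw side, lifts out of the teeth.
- pawl (a joint): Angle of that pawl, rad: 0 = nose down in the teeth (start), 1.0 = lever thrown fully over towards the knob; above 0.3 the nose is clear of the teeth. Stiff hinge, stays where it is left
- bar_knob (a point): Centre of the upright turned wooden knob, 25 mm across and 46 mm high, on the free end of the same clamp's toothed bar: 56 mm above the bench (knob's top 72 mm). At the start it is 115 mm from the lever's ball in plan; the level line from ball to knob is the way the bar draws back. The bar beneath is 14 mm wide, its top 26 mm above the bench
- toothed_bar (a joint): Travel of that bar in m: 0 = jaw on the sanding block (start), 0.070 = drawn fully back against its stop. It slides with about 2 N of friction once the pawl is up, and stays where it is left; with the pawl down its teeth stop it after 1 to 2 mm
- block_centre (a point): Centre of the sanding block (rust and tan, 64 x 106 x 31 mm), lying loose and flat on the clamp's 10 mm base plate between jaw and fence
- spare_pawl (a joint): Angle in rad of the pawl on the other, identical clamp, which holds a pale wood offcut (65 x 45 x 42 mm) and is to be left alone; 0 = down

How it is judged:
On the way, in this order (a step that is already met when the one before it is completed fails the run):
1. the pawl is lifted clear while the bar is still forward (value of joint pawl above 0.6 rad and value of joint toothed_bar below 0.012 m), for 0.2 s.
2. the bar is drawn back past the lifted pawl (value of joint pawl above 0.6 rad and value of joint toothed_bar above 0.055 m), for 0.2 s.
At the end, for the whole second after the job is handed in: The pawl of the sanding block's clamp stands thrown over (more than 0.6 of its 1.0 rad), its toothed bar is drawn back more than 55 of its 70 mm, the sanding block lies within 20 mm of where it was, and the other clamp's pawl is still down (less than 0.3 rad) (all of step 2 and distance of block_centre from where it was at the start of the episode below 0.02 m and value of joint spare_pawl below 0.3 rad); the robot touches nothing.
It fails at once if the bar is forced back past the engaged pawl (value of joint toothed_bar above 0.012 m and value of joint pawl below 0.15 rad).
It fails at once if the other clamp's pawl is lifted (value of joint spare_pawl above 0.3 rad).
It fails at once if the sanding block is knocked out of its place (distance of block_centre from where it was at the start of the episode above 0.03 m).
It also fails if it takes over 38 s, if anything falls off the work surface, if the arm or the gripper's body presses on something with over 40 N, if the wrist force passes 120 N, or if a joint passes its speed limit or range.

## Robot

A 7-joint arm with a two-finger parallel gripper is mounted at the origin on a cart in front of the work surface, level with it; the furniture and walls round the work are solid. World frame = base frame: x ahead of the robot, y to its left, z up, the work surface at z = 0. Lengths are in m, angles in rad, forces in N, time in s.
With the tool pointing down it reaches from about 0.4 to 0.85 m from the base axis. Payload 10.4 kg.
Tool frame: the origin (TCP) lies on the centre line of the jaws, within the pads' length; the fingertips stand r.tip_extent ahead of it and the grasp point (between the pads) lies 3 mm ahead of it (r.tip_extent is the distance from the TCP to the fingertips, in m); z points along the fingers, y is the direction in which the jaws open and shut (so a half turn about z gives the same grasp; the last joint's range is limited). The gripper opens to 87 mm and grips with 3 to 60 N. Pads are 19 mm wide; open, the fingers measure 117 mm over their backs; the gripper's body (75 mm by 190 mm) begins 51 mm behind the grasp point.
Start: joints at [1.311, 0.332, -0.065, 1.46, 0.022, 1.35, -0.088], TCP at [0.147, -0.608, 0.245] pointing down, gripper open.
Joint ranges: [-2.6, 2.6], [-0.5, 2.12], [-1.47, 1.34], [0.16, 2.42], [-1.27, 4.41], [0.06, 2.06], [-2.6, 2.6]. Speed limits (rad/s): [2.22, 2.22, 2.79, 2.79, 3.14, 3.14, 3.14].

## Interface

Orientations are given as a unit quaternion [x, y, z, w].
In Python, from bench import r gives the robot as it stands. The module is installed in compiled form; this text tells all that it offers.
- The arm moves only by the shell command python3 -m jog 'ROWS' [FORCE]. ROWS is JSON, a list of rows, each a list of 5 numbers: the shift along the tool's x, y, z in cm, then the turn about the tool's z in rad, then the closure, from 0 (fully open) to 1 (shut). A call has exactly 10 rows; each row shifts and turns the pose as measured when the row begins, along the tool's axes as they then stand; what a row does not reach is not made up. A row lasts 1/10 s, in which the tool goes at most 50 mm and 8.59 degrees, less where a joint would pass 70% of its speed; a pose out of reach is approached as far as the arm can. A call with a gripper value outside its range is refused whole. The fingers move at their own pace and stop on an object; FORCE is the grip in N (left out, the last holds). Time passes only in rows, so rows that do not move let the fingers close, or fill a call up. It gives the time, the measured TCP pose, the force and the opening at its end, in the units of the state.
- r.read_state(): the state, without advancing time (a new reading comes with each control period).
- r.camera(name): name is "scene" or "top" or "wrist"; returns a dict with "pixels" (400x640x3 uint8, red, green, blue), "fx", "fy", "cx", "cy" (pixels), "k1" (the pictures are not rectified: a ray, as slopes to the right and down, at radius r is drawn at 1 + k1 r^2 times it, then the intrinsics apply), "camera_from_world" (4x4, takes a point from world to camera coordinates). Camera axes: x right, y up, looking along -z (the intrinsics and any distortion apply to the point x, -y, -z); pixel columns grow to the right and rows downward; lengths in m; the calibration is good to about 2 mm. A picture is of the moment at which its call begins. There is no depth.
- r.close_job(): hands the job in, once; it reports no verdict.
The state is a dict: "time": time; "joint_positions": joint angles; "joint_vel": joint speeds; "joint_torque": joint torques, N m; "ee_pos": TCP position; "eef_rot": TCP orientation; "ft_force": force on the tool from outside, world axes, zero at the start; "torque": the same for the moment, N m; "width": finger opening in m.
Only numpy, scipy, OpenCV 4.12 (cv2) and the standard library are available. Lean on these libraries where they do the work, as an engineer would, in place of code of your own. Each camera call takes 0.05 s, during which the arm holds its last target. There are 200 camera calls.

## Working session

There is one attempt and no reset: what is moved stays moved. The work goes in short steps, Python scripts to look and compute and a shell command to move; the robot and the scene stay as the last step left them, time stands still between calls to the robot, and variables do not carry over. Pictures are saved under pics/ and viewed, about 8 in all and at most 12, crops included, and the job is handed in when it is done.

```bash
mkdir -p pics
cat > h.py <<'E'
import numpy as np, cv2
from bench import r
def snap(n,f=None,crop=None,s=1):
    c=r.camera(n); im=c["pixels"][:,:,::-1].copy()
    if crop: a,b,d,e=crop; im=im[b:e,a:d]
    if s!=1: im=cv2.resize(im,None,fx=s,fy=s,interpolation=cv2.INTER_CUBIC)
    cv2.imwrite("pics/"+f,im); return c
def ray(c,u,v):
    x,y=(u-c["cx"])/c["fx"],(v-c["cy"])/c["fy"]
    d=np.hypot(x,y); q=d
    for _ in range(20): q=d/(1+c["k1"]*q*q)
    k=q/d if d>0 else 1
    T=np.array(c["camera_from_world"]); R=T[:3,:3]
    return -R.T@T[:3,3], R.T@np.array([x*k,-y*k,-1])
def atz(c,u,v,z):
    o,d=ray(c,u,v); return o+d*(z-o[2])/d[2]
E
python3 - <<'E'
from h import *
snap("top","t1.png");snap("scene","s1.png")
s=r.read_state();print(s["time"],s["ee_pos"],s["eef_rot"],s["width"],s["ft_force"],r.tip_extent)
E
```

```text
0.1 [ 0.14656777 -0.60724452  0.24383922] [ 9.92995467e-01  1.18150753e-01 -9.43426259e-05 -6.26527729e-04] 0.086709629332049 [-0.20145674  0.33499216 -0.45041231] 0.022
```

View pics/t1.png

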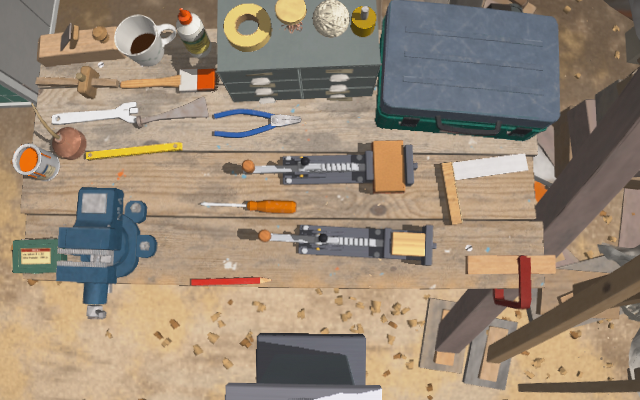

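View pics/s1.png

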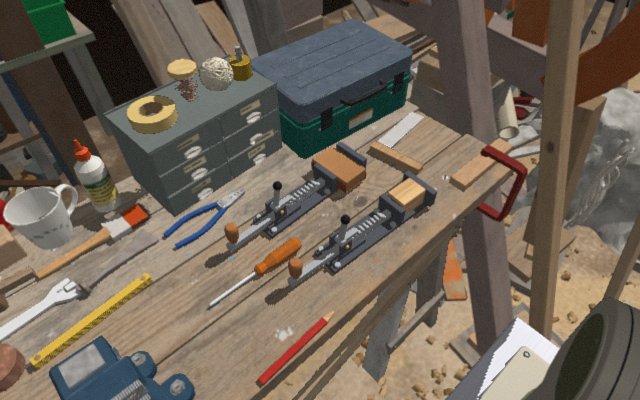

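The sanding block (rust/tan) is in the far clamp, at top image (390,165). Its knob is near (247,168) and its lever ball near (305,160). In the scene image the ball is about (277,186) and the knob about (232,233). I'll enlarge both.

Run:
```python
from h import *
c=snap("top","t2.png",(215,130,425,270),3.8);d=snap("scene","s2.png",(200,140,400,300),4)
for n,u,v,z in [("knobtop",247,168,.072),("ball",305,160,.094),("block",390,165,.041)]: print(n,atz(c,u,v,z))
for n,u,v,z in [("knob",232,233,.056),("ball",277,186,.094)]: print(n,atz(d,u,v,z))
```

```text
knobtop [0.5851332  0.11361105 0.072     ]
ball [ 0.5975777  -0.00089026  0.094     ]
block [ 0.60054047 -0.1707333   0.041     ]
knob [0.58669155 0.11447621 0.056     ]
ball [ 5.92925569e-01 -1.52346127e-04  9.40000000e-02]
```

View pics/t2.png

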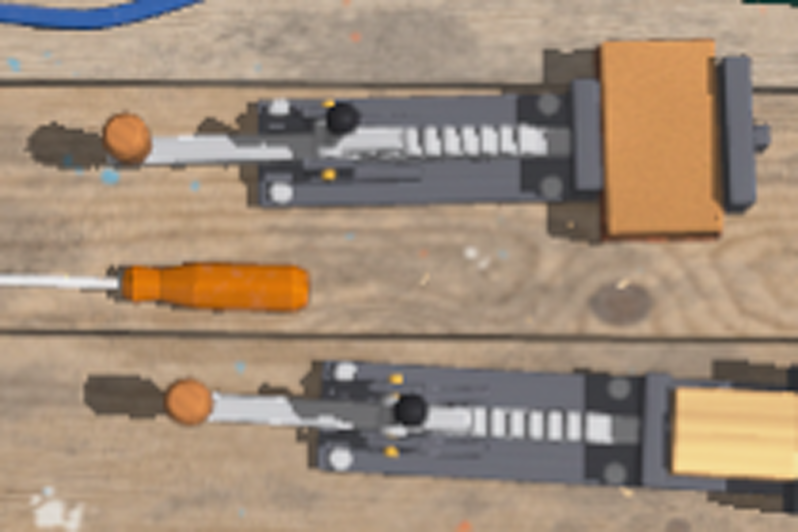

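View pics/s2.png

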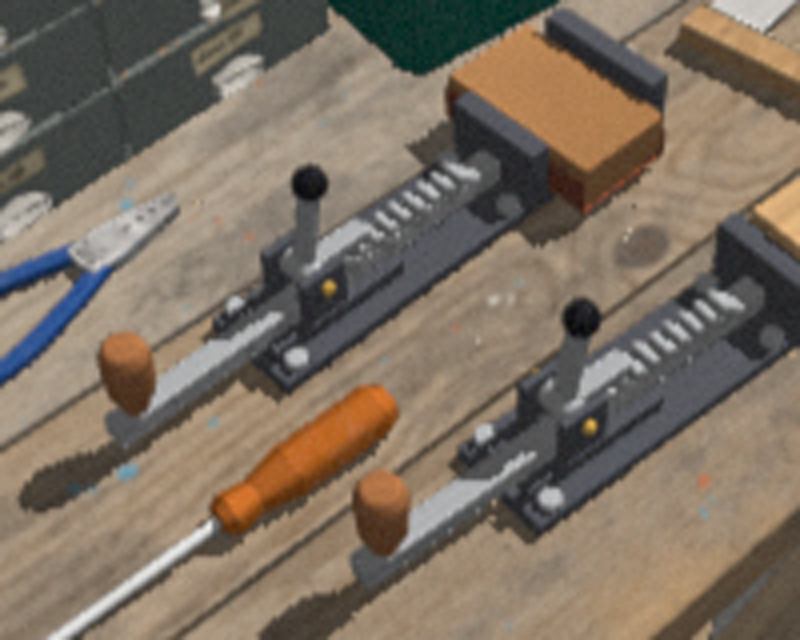

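Ball crop (341,118) is full-frame (304.7,161). The knob-top crop (128,138) is (248.7,166.3). The scene crop gives the ball at (277.5,186) and the knob at (232,233). The two cameras agree on both to within a few mm. Next I'll refine the bar line and check how close the cabinet and posts are.

Run:
```python
from h import *
c=r.camera("top");d=r.camera("scene")
def tri(a,b):
    A=[];B=[]
    M=np.zeros((3,3));v=np.zeros(3)
    for o,k in (a,b):
        k=k/np.linalg.norm(k);P=np.eye(3)-np.outer(k,k);M+=P;v+=P@o
    return np.linalg.solve(M,v)
f=lambda n,x:print(n,np.round(x,4))
f("ball",tri(ray(c,304.7,161.05),ray(d,277.5,186)))
f("ball top",atz(c,304.7,161.05,.094));f("ball sc",atz(d,277.5,186,.094))
f("knobtop top",atz(c,248.7,166.3,.072));f("knob sc",atz(d,232,233,.056))
f("spare ball",atz(c,322.9,238.2,.094));f("spare knob",atz(c,264.6,235.7,.072))
f("block",atz(c,388.7,166.6,.041))
for u,v in [(220,100),(380,92),(380,128)]: f("cab/box front z0",atz(c,u,v,0))
for n,q in(("top",c),("scene",d)): f(n+" cam",ray(q,320,200)[0])
T=np.array(c["camera_from_world"]);x=T[:3,:3]@[0,0,-1];f("nadir px",[c["cx"]-c["fx"]*x[0]/x[2],c["cy"]+c["fy"]*x[1]/x[2]])
snap("wrist","w1.png")
```

```text
ball [ 0.595  -0.0012  0.0919]
ball top [ 5.955e-01 -4.000e-04  9.400e-02]
ball sc [ 0.5923 -0.0008  0.094 ]
knobtop top [0.5886 0.1104 0.072 ]
knob sc [0.5867 0.1145 0.056 ]
spare ball [ 0.4485 -0.0369  0.094 ]
spare knob [0.453  0.0753 0.072 ]
block [ 0.5972 -0.1681  0.041 ]
cab/box front z0 [0.7486 0.1894 0.    ]
cab/box front z0 [ 0.7694 -0.1563  0.    ]
cab/box front z0 [ 0.6889 -0.1556  0.    ]
top cam [ 0.3951 -0.0385  1.0548]
scene cam [0.1088 0.3283 0.7053]
nadir px [323.3967 267.0382]
```

View pics/w1.png

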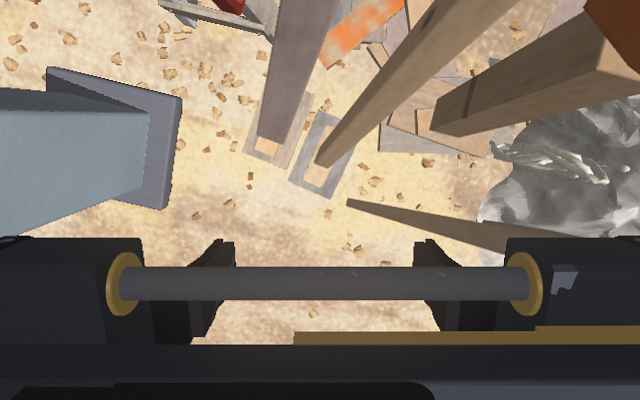

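The ball is at about (0.594, -0.001, 0.094) and the knob at about (0.588, 0.113), 114 mm apart against the stated 115, so the bar draws back at a heading of about 92.5°. The wrist view shows the posts leaning forward and to the right, away from my path. I'll move off with the gripper shut, turning the tool x axis along the bar.

```bash
python3 -m jog '[[3.3,-2.6,0,-0.08,1],[3.5,-2.3,0,-0.08,1],[3.7,-2.1,0,-0.08,1],[3.8,-1.8,0,-0.08,1],[3.9,-1.4,0,-0.08,1],[4.0,-1.1,0,-0.08,1],[4.1,-0.8,0,-0.08,1],[4.2,-0.5,0,-0.08,1],[4.2,-0.1,0,-0.08,1],[4.2,0.2,0,-0.08,1]]' 20
cat >> h.py <<'E'
def st(tx=None,ty=None,yaw=1.611):
    s=r.read_state();q=s["eef_rot"];p=np.array(s["ee_pos"])
    from scipy.spatial.transform import Rotation as Ro
    M=Ro.from_quat(q).as_matrix();a=np.arctan2(M[1,0],M[0,0])
    print("t",s["time"],"p",p.round(4),"yaw",round(a,3),"zt",M[:,2].round(3),"F",np.round(s["ft_force"],1),"w",round(s["width"],4),"tip",r.tip_extent)
    if tx is not None: print("tool xy cm",(100*M.T@(np.array([tx,ty,p[2]])-p)).round(2),"turn",round(a-yaw,3))
E
python3 -c "from h import *;st(.595,-.032)"
```

```text
time: 1.35
ee_pos: [0.4054, -0.2666, 0.2432]
eef_rot: [0.864, 0.504, -0.002, 0.001]
ft_force: [0.5, -0.4, 1.0]
width: 0.0148
t 1.35 p [ 0.4054 -0.2666  0.2432] yaw 1.056 zt [-0.002 -0.004 -1.   ] F [ 0.5 -0.4  1. ] w 0.0148 tip 0.022
tool xy cm [29.75  4.95 -0.13] turn -0.555
```

```bash
python3 -m jog '[[4.1,0.7,0,-0.08,1],[4.1,1.0,0,-0.08,1],[4.0,1.3,0,-0.08,1],[3.85,1.7,0,-0.08,1],[3.7,2.0,0,-0.08,1],[3.5,2.25,0,-0.08,1],[3.3,2.5,0,-0.08,1],[0,0,2,0,1],[0,0,3,0,1],[0,0,3,0,1]]'
python3 - <<'E'
from h import *
st(.595,-.032)
c=snap("wrist","w2.png");snap("top","t3.png",(215,130,425,270),3.8)
E
```

```text
time: 2.35
ee_pos: [0.5995, -0.0191, 0.1655]
eef_rot: [0.678, 0.735, 0.003, 0.005]
ft_force: [-0.5, -0.4, -0.4]
width: 0.0006
t 2.35 p [ 0.5995 -0.0191  0.1655] yaw 1.65 zt [ 0.011 -0.003 -1.   ] F [-0.5 -0.4 -0.4] w 0.0006 tip 0.022
tool xy cm [-1.25 -0.55 -0.  ] turn 0.039
```

View pics/w2.png

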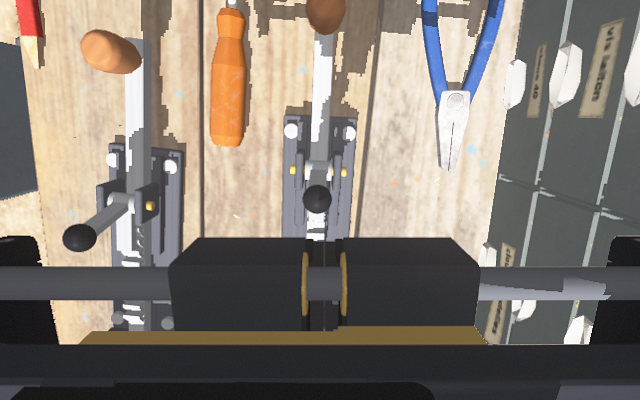

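The wrist view shows the target ball at (317,198) and its knob at about (325,10), with the shut fingers lined up behind the ball. The spare lever is well off to the left.

```bash
python3 -c "
from h import *
c=r.camera('wrist');print(atz(c,317,198,.094),atz(c,325,10,.06));st(.595,-.034)"
```

```text
[ 0.59098034 -0.00090619  0.094     ] [0.58720062 0.11068197 0.06      ]
t 2.5 p [ 0.598  -0.0203  0.1649] yaw 1.649 zt [ 0.006 -0.003 -1.   ] F [ 0.8 -0.4  1.3] w 0.0007 tip 0.022
tool xy cm [-1.34 -0.41  0.  ] turn 0.038
```

```bash
python3 -m jog '[[-1.4,-0.5,0,0.04,1],[0,0,0,0,1],[0,0,2,0,1],[0,0,2,0,1],[0,0,2,0,1],[0,0,1,0,1],[0,0,0.5,0,1],[0,0,0,0,1],[0,0,0,0,1],[0,0,0,0,1]]'
python3 -c "
from h import *
st(.593,-.034)"
```

```text
time: 3.5
ee_pos: [0.6017, -0.0411, 0.1024]
eef_rot: [0.698, 0.716, 0.006, 0.012]
ft_force: [0.2, -0.3, -0.7]
width: 0.0005
t 3.5 p [ 0.6017 -0.0411  0.1024] yaw 1.596 zt [ 0.026 -0.008 -1.   ] F [ 0.2 -0.3 -0.7] w 0.0005 tip 0.022
tool xy cm [ 0.73 -0.85 -0.03] turn -0.015
```

```bash
python3 -m jog '[[0,-0.9,0,0,1],[0,-0.3,0.7,0,1],[0,0,0.7,0,1],[0,0,0.3,0,1],[0.5,0,0,0,1],[0.5,0,0,0,1],[0.5,0,0,0,1],[0.7,0,0,0,1],[0.7,0,0,0,1],[0.7,0,0,0,1]]'
python3 -c "
from h import *
st(.593,-.034)"
```

```text
time: 4.5
ee_pos: [0.5889, -0.0031, 0.0846]
eef_rot: [0.698, 0.716, 0.007, 0.013]
ft_force: [-0.3, -1.1, 0.1]
width: 0.0005
t 4.5 p [ 0.5889 -0.0031  0.0846] yaw 1.595 zt [ 0.028 -0.008 -1.   ] F [-0.3 -1.1  0.1] w 0.0005 tip 0.022
tool xy cm [-3.09  0.34  0.04] turn -0.016
```

```bash
python3 -m jog '[[0.5,0,0,0,1],[0.5,0.1,0,0,1],[0.4,0.1,0,0,1],[0.4,0.1,0,0,1],[0.3,0,0,0,1],[0.2,0,0,0,1],[0.2,0,0,0,1],[0,0,0,0,1],[0,0,0,0,1],[0,0,0,0,1]]'
python3 -c "
from h import *
st(.593,-.034);snap('scene','s3.png',(200,140,400,300),4)"
```

```text
time: 5.5
ee_pos: [0.5916, 0.0194, 0.0846]
eef_rot: [0.7, 0.714, 0.004, 0.015]
ft_force: [-0.3, -1.1, 0.7]
width: 0.0003
t 5.5 p [0.5916 0.0194 0.0846] yaw 1.592 zt [ 0.027 -0.015 -1.   ] F [-0.3 -1.1  0.7] w 0.0003 tip 0.022
tool xy cm [-5.34  0.03  0.09] turn -0.019
```

View pics/s3.png

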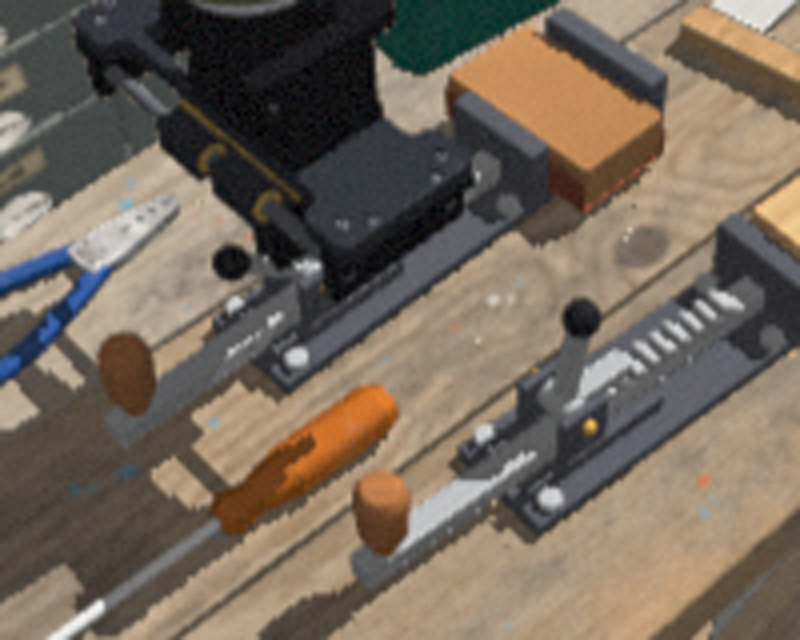

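The lever has tipped well over: its ball is at crop (232,262), which is full-frame (258,205.5). The bar and knob haven't moved. I'll measure the angle, then push gently on to the stop.

```bash
python3 -m jog '[[0.2,0,0,0,1],[0.2,0,0,0,1],[0.2,0,0,0,1],[0.2,0,0,0,1],[0.2,0,0,0,1],[0,0,0,0,1],[0,0,0,0,1],[0,0,0,0,1],[0,0,0,0,1],[0,0,0,0,1]]'
python3 -c "
from h import *
st();d=r.camera('scene');print(atz(d,258,205.5,.078),atz(d,258,205.5,.084))"
```

```text
time: 6.55
ee_pos: [0.5916, 0.0199, 0.0846]
eef_rot: [0.702, 0.712, -0.001, 0.019]
ft_force: [-0.4, -3.5, 2.2]
width: 0.0008
t 6.55 p [0.5916 0.0199 0.0846] yaw 1.584 zt [ 0.025 -0.028 -0.999] F [-0.4 -3.5  2.2] w 0.0008 tip 0.022
[0.59066027 0.04881565 0.078     ] [0.58605166 0.05148896 0.084     ]
```

The ball is at y≈0.049, 40 mm past the hinge, which is what full throw should give, and the force rose to 3.5 N at the stop. Next I back off, lift, and cross to the gap between ball (front at 0.058) and knob (face at 0.100).

```bash
python3 -m jog '[[-1,0,0,0,1],[-0.5,0,-1,0,1],[0,0,-2,0,1],[0,0,-2,0,1],[0,0,-2,0,1],[0,0,-1,0,1],[2.5,0,0,0,1],[2.5,0,0,0,1],[2,0,0,0,1],[0,0,0,0,1]]'
python3 -c "
from h import *
st(.589,.081);snap('wrist','w3.png')"
```

```text
time: 7.6
ee_pos: [0.5893, 0.0779, 0.17]
eef_rot: [0.703, 0.711, 0.002, 0.018]
ft_force: [-0.8, 0.7, -0.5]
width: 0.0002
t 7.6 p [0.5893 0.0779 0.17  ] yaw 1.583 zt [ 0.028 -0.023 -0.999] F [-0.8  0.7 -0.5] w 0.0002 tip 0.022
tool xy cm [ 0.31 -0.03 -0.01] turn -0.028
```

View pics/w3.png

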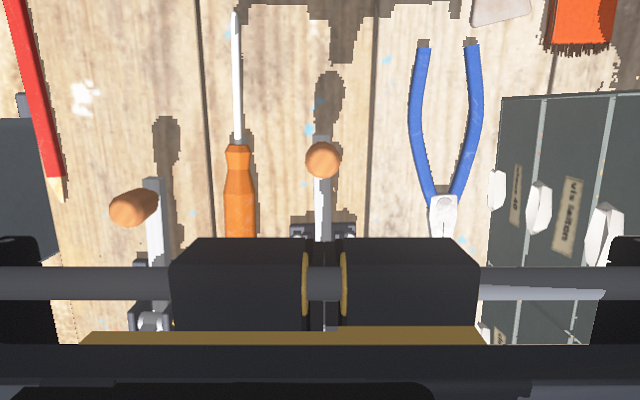

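The knob top at (322,158) sits straight ahead of the fingers.

```bash
python3 -c "
from h import *
c=r.camera('wrist');print(atz(c,322,158,.072))"
python3 -m jog '[[0.5,-0.2,0,0,1],[0,0,0,0,1],[0,0,2,0,1],[0,0,2,0,1],[0,0,2,0,1],[0,0,0,0,1],[0,0,0,0,1],[0,0,0,0,1],[0,0,0,0,1],[0,0,0,0,1]]'
python3 -c "
from h import *
st(.589,.081)"
```

```text
[0.59027974 0.11433186 0.072     ]
time: 8.7
ee_pos: [0.5916, 0.0712, 0.1112]
eef_rot: [0.707, 0.707, 0.002, 0.021]
ft_force: [0.4, 1.1, -0.6]
width: 0.0
t 8.7 p [0.5916 0.0712 0.1112] yaw 1.57 zt [ 0.032 -0.027 -0.999] F [ 0.4  1.1 -0.6] w 0.0 tip 0.022
tool xy cm [ 0.98 -0.26 -0.03] turn -0.041
```

```bash
python3 -m jog '[[1.2,-0.3,-0.5,-0.04,1],[0.3,0,0,0,1],[0,0,0,0,1],[0,0,0,0,1],[0,0,0,0,1],[0,0,0,0,1],[0,0,0,0,1],[0,0,0,0,1],[0,0,0,0,1],[0,0,0,0,1]]'
python3 -c "
from h import *
st(.589,.081)"
```

```text
time: 9.7
ee_pos: [0.5885, 0.0881, 0.1172]
eef_rot: [0.691, 0.722, 0.002, 0.021]
ft_force: [0.0, 1.6, 0.6]
width: 0.0005
t 9.7 p [0.5885 0.0881 0.1172] yaw 1.614 zt [ 0.034 -0.027 -0.999] F [0.  1.6 0.6] w 0.0005 tip 0.022
tool xy cm [-0.71  0.02  0.02] turn 0.003
```

```bash
python3 -m jog '[[-0.5,0,0,0,1],[0,0,0,0,1],[0,0,1,0,1],[0,0,1,0,1],[0,0,0,0,1],[0,0,0,0,1],[0,0,0,0,1],[0,0,0,0,1],[0,0,0,0,1],[0,0,0,0,1]]'
python3 -c "
from h import *
st(.589,.081)"
```

```text
time: 10.7
ee_pos: [0.5893, 0.0819, 0.0952]
eef_rot: [0.691, 0.722, 0.002, 0.021]
ft_force: [-0.9, 0.4, 0.4]
width: 0.0
t 10.7 p [0.5893 0.0819 0.0952] yaw 1.614 zt [ 0.033 -0.027 -0.999] F [-0.9  0.4  0.4] w 0.0 tip 0.022
tool xy cm [-0.09 -0.03  0.  ] turn 0.003
```

```bash
python3 -m jog '[[0.1,0,1,0,1],[0.1,0,1.2,0,1],[0,0,0,0,1],[0.5,0,0,0,1],[0.5,0,0,0,1],[0.6,0,0,0,1],[0.7,0,0,0,1],[0.8,0,0,0,1],[0.8,0,0,0,1],[0.8,0,0,0,1]]'
python3 -c "
from h import *
st(.589,.160)"
```

```text
time: 11.7
ee_pos: [0.5881, 0.1321, 0.07]
eef_rot: [0.692, 0.721, 0.001, 0.022]
ft_force: [-0.7, -1.3, 1.9]
width: 0.0006
t 11.7 p [0.5881 0.1321 0.07  ] yaw 1.612 zt [ 0.033 -0.03  -0.999] F [-0.7 -1.3  1.9] w 0.0006 tip 0.022
tool xy cm [ 2.78  0.21 -0.08] turn 0.001
```

```bash
python3 -m jog '[[0.7,0,0,0,1],[0.6,0,0,0,1],[0.5,0,0,0,1],[0.4,0,0,0,1],[0.3,0,0,0,1],[0.2,0,0,0,1],[0.2,0,0,0,1],[0.2,0,0,0,1],[0,0,0,0,1],[0,0,0,0,1]]'
python3 -c "
from h import *
st(.589,.160)"
```

```text
time: 12.7
ee_pos: [0.5875, 0.1616, 0.0693]
eef_rot: [0.693, 0.72, -0.002, 0.024]
ft_force: [-0.5, -0.9, 0.2]
width: 0.0005
t 12.7 p [0.5875 0.1616 0.0693] yaw 1.608 zt [ 0.033 -0.036 -0.999] F [-0.5 -0.9  0.2] w 0.0005 tip 0.022
tool xy cm [-0.17  0.14  0.01] turn -0.003
```

```bash
python3 -m jog '[[0.2,0,0,0,1],[0.2,0,0,0,1],[0.2,0,0,0,1],[0.2,0,0,0,1],[0.2,0,0,0,1],[0,0,0,0,1],[0,0,0,0,1],[0,0,0,0,1],[0,0,0,0,1],[0,0,0,0,1]]'
python3 -c "
from h import *
st(.589,.160)"
```

```text
time: 13.7
ee_pos: [0.588, 0.162, 0.0687]
eef_rot: [0.696, 0.717, -0.008, 0.028]
ft_force: [0.1, -3.0, 1.5]
width: 0.0003
t 13.7 p [0.588  0.162  0.0687] yaw 1.6 zt [ 0.03  -0.051 -0.998] F [ 0.1 -3.   1.5] w 0.0003 tip 0.022
tool xy cm [-0.2   0.1   0.01] turn -0.011
```

At the stop (no further motion, force rising). Now I back off and lift clear, keeping well away from the lever.

```bash
python3 -m jog '[[-1,0,0,0,1],[-0.5,0,-1,0,1],[0.3,0,-2,0,1],[0.3,0,-3,0,1],[0,0,-3,0,1],[0,0,-3,0,1],[0,0,-3,0,1],[0,0,0,0,1],[0,0,0,0,1],[0,0,0,0,1]]'
python3 -c "
from h import *
st();snap('scene','s4.png',(200,140,400,300),4)"
```

```text
time: 14.7
ee_pos: [0.5818, 0.1606, 0.2285]
eef_rot: [0.695, 0.718, -0.006, 0.026]
ft_force: [0.2, 0.0, 0.1]
width: 0.0008
t 14.7 p [0.5818 0.1606 0.2285] yaw 1.603 zt [ 0.03  -0.045 -0.999] F [0.2 0.  0.1] w 0.0008 tip 0.022
```

View pics/s4.png

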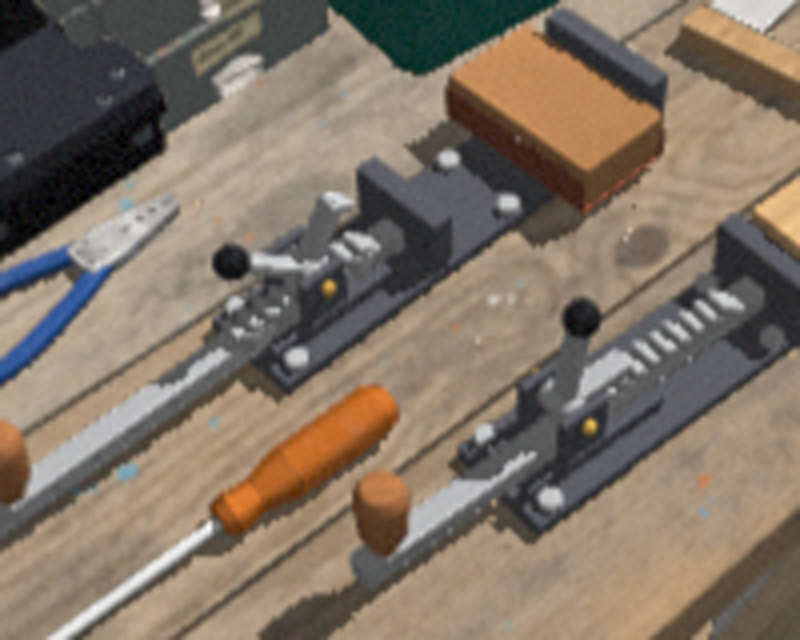

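The jaw stands back from the block and the ball is still thrown over at crop (232,262). The block lies exactly where it was, the spare clamp is unchanged, and the robot is clear at 0 N.

```bash
python3 -c "
from bench import r
print(r.close_job())"
```

```text
the job is handed in; nothing more can be done
None
```

The sanding block is free and the job is handed in, at about 15 s of the 38 s allowed. No verdict came back. With the gripper shut, I pushed the pawl lever over to its stop, then lifted over it and pushed the bar's knob back to the end of its travel.

- **Pawl:** the ball measured 40 mm past the hinge towards the knob, which matches about 1.0 rad. It was in the same place in the last picture.
- **Bar:** the fingertip position at the stop puts its travel at about 70 mm. It moved no further while the push rose to 3 N.
- **Sanding block and other clamp:** both look unchanged in the last picture, and the other pawl is still upright. I judged these by eye and did not measure them again.
- **Robot:** the tool is clear at z = 0.23 m and reads close to 0 N.

No check failed. The two cameras differed by about 3–4 mm on the ball and knob positions. The tool drifted sideways by up to about 12 mm while descending, and I corrected this before each contact.

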